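# Tare the beaker on the precision balance with the draught cover shut

## Robot

A 7-joint arm with a two-finger parallel gripper is mounted at the origin on a cart in front of the work surface, level with it; the furniture and walls round the work are solid. World frame = base frame: x ahead of the robot, y to its left, z up, the work surface at z = 0. Lengths are in m, angles in rad, forces in N, time in s.
With the tool pointing down it reaches from about 0.4 to 0.875 m from the base axis. Payload 6.5 kg.
Tool frame: the origin (TCP) lies at the very end of the fingers, on their centre line; the grasp point (between the pads) lies 19 mm behind it; z points along the fingers, y is the line along which they close (so a half turn about z gives the same grasp; the last joint's range is limited). The gripper opens to 85 mm and grips with 20 to 120 N. Pads are 22 mm wide; open, the fingers measure 114 mm over their backs; the gripper's body (76 mm by 85 mm) begins 54 mm behind the grasp point. The pads swing forward as they close: fully open they stand 13 mm farther back than shut.
Start: joints at [1.17, 0.536, -0.004, 1.538, 0.003, 1.067, -0.071], TCP at [0.214, -0.614, 0.231] pointing down, gripper open.
Joint ranges: [-2.7, 2.7], [-0.37, 2.16], [-1.27, 1.26], [0.24, 2.4], [-1.31, 4.45], [0.19, 1.91], [-2.76, 2.76]. Speed limits (rad/s): [2.39, 2.39, 3.14, 3.14, 3.14, 3.14, 3.14].

## Interface

Orientations are given as [roll, pitch, yaw] about the fixed x, y, z axes, in that order (R = Rz(yaw) Ry(pitch) Rx(roll)).
In Python, from station import status, optics, order, finder gives the robot as it stands. The module is installed in compiled form; this text tells all that it offers.
- The arm moves only by the tool servo_tool, never from a script. Its argument "commands" is a list of rows, each an object of numbers: "fingers": the opening, from -1 (shut) to 1 (fully open); "tx", "ty", "tz": the shift along the world's x, y, z in m; "rx", "ry", "rz": the turn, a rotation vector about the world's x, y, z in degrees. In form: [{"fingers": .., "tx": .., "ty": .., "tz": .., "rx": .., "ry": .., "rz": ..}, ...]. A call has 1 to 12 rows; each row is the pose to reach, as a shift and turn from the pose commanded when the call began; what a row does not reach only later rows make up. A row lasts 1/10 s, in which the tool goes at most 50 mm and 8.59 degrees, less where a joint would pass 70% of its speed; a pose out of reach is approached as far as the arm can. A call with a gripper value outside its range is refused whole. The fingers move at their own pace and stop on an object; "grip_force" is the grip in N (left out, the last holds). Time passes only in rows, so rows that repeat a pose let the fingers close. It gives the time, the measured TCP pose, the force, the opening and the grip force at its end, in the units of the state.
- status.read_state(): the state, without advancing time (a new reading comes with each control period).
- optics.grab_frame(name): name is "side" or "top" or "wrist"; returns a dict with "frame" (480x640x3 uint8, red, green, blue), "K" (3x3 intrinsics, pixels), "rvec" (rotation vector, rad) and "tvec" (3), from world to camera coordinates, as OpenCV has them. Camera axes: x right, y down, z forward; pixel columns grow to the right and rows downward; lengths in m; the calibration is good to about 2 mm. A picture is of the moment at which its call begins. There is no depth.
- order.close_job(): hands the job in; it is judged then, once.
Trained networks look in the newest picture that a camera, given by its name, has taken for a name from the list of things; names that differ only in an ending like _2 or _b are one class to them, and where a whole thing is asked for, a point or a joint stands for the part that bears it (a point fixed in the world has none). Each returns a list of dicts, best first, with "score" (0 to 1); they miss things now and then, are a little off and sometimes report something else, mostly with a low value. They report only what shows in the picture. A call takes as long as a camera call. They do not tell look-alikes from the thing itself.
- finder.spot_in(target, camera): "box" ([left, top, right, bottom] in pixels, round what is visible of it).
The state is a dict: "time_s": time; "q": joint angles; "joint_velocities": joint speeds; "joint_efforts": joint torques, N m; "tcp_pos": TCP position; "eef_rot": TCP orientation; "force": force on the tool from outside, world axes, zero at the start; "moment": the same for the moment, N m; "gripper_width": finger opening in m; "gripper_force": force on a finger pad.
Only numpy, scipy, OpenCV 4.12 (cv2) and the standard library are available. Lean on these libraries where they do the work, as an engineer would, in place of code of your own. Each camera call takes 0.05 s, during which the arm holds its last target. There are 200 camera calls.

## Task

The empty beaker already stands on the balance: using only the fingertips, with nothing gripped or lifted, push the clear sliding cover of the draught shield forward by its black finger pull until it is fully shut, and only then reach into the well with the blue ring and press the sunken blue tare key all the way down, hold it there for about half a second and let it come back up. The red key in the other well is the power key and must not be pressed. Do not tare with the cover open, and leave the balance, the beaker and the other things on the table where they are.

Things in the scene. Friction and masses are not known exactly. Their poses are not given: they have to be found in the camera images.
- balance: White laboratory balance, 276 mm long (x), 190 mm wide (y), standing loose on rubber feet, about 3 kg; origin under it on the table, x axis to its rear, y axis to the left as seen from its front, z up. Front panel with a display and the two key wells: x -146 to -44 mm, top at z 48 mm. Behind it the clear draught shield (front wall outside x -45 mm, sides y +-60 mm, top z 128 mm) and behind that a white housing (x 63 to 130 mm, y +-62 mm, top z 123 mm).
- well_mouth (a point): Centre of the mouth of the tare key's well, in the panel's upper face; the well is a round upright hole 42 mm wide with a blue ring, straight down along the balance's z. It lies at x -112, y +55, z 48 mm in the balance's frame, 67 mm in front of the shield's front wall.
- tare_key_top (a point): Centre of the top of the blue tare key, a 34 mm round flat cap at the bottom of its well, 13 mm below the panel when up.
- tare_key (a joint): Tare key, 0 = up, 0.005 (m) = fully down; springs back; 1 N starts it, about 4 N holds it down.
- power_key_top (a point): Centre of the top of the red power key: same size and depth, in the other well (grey ring), at x -112, y -55 mm in the balance's frame.
- power_key (a joint): Power key, 0 = up, 0.005 (m) = fully down; not to be pressed.
- cover_pull (a point): Middle of the upright rear face of the black finger pull on the cover's front edge: the rib is 90 mm wide (y) and stands 17 mm above the clear plate, its rear face looks to the balance's rear (+x); this point is 10 mm above the plate's upper face, which is at z 128 mm. Push it here towards the balance's front (-x); the front side of the pull slopes.
- cover (a joint): Opening of the sliding cover in m: 0 = fully shut (end stop), up to 0.072 = slid back over the rear housing. Slides along the balance's x with about 1 N of friction and stays where it is left. Shut, cover_pull lies at x -29 mm in the balance's frame.
- beaker: Small glass beaker, 53 mm wide, 64 mm tall, standing loose on the steel pan inside the shield; origin at the centre of its underside, 55 mm above the table. Its top lies 5 mm below the cover's plate.
- dropper: Amber dropper bottle, 37 mm wide, 102 mm tall, loose, left of the balance; origin at the centre of its underside.
- tweezers: Steel tweezers, 154 mm long, 9 mm high, lying loose right of the balance; origin at the centre of their underside.
- petri: Closed petri dish, 91 mm wide, 16 mm high, loose, right of the balance; origin at the centre of its underside.
Not all that is in view belongs to the job. What is meant by the beaker is not pink, and is the larger of those in its own colour.

How it is judged:
On the way, in this order (a step that is already met when the one before it is completed fails the run):
1. the cover of the draught shield is fully shut (value of joint cover below 0.003 m), for 0.2 s.
2. the tare key is pressed all the way down, with the cover shut (value of joint tare_key above 0.0038 m and value of joint cover below 0.004 m), for 0.4 s.
At the end, for the whole second after the job is handed in: The cover is shut to within 4 mm, both keys are up again after the tare key was held down (3.8 mm or more) for 0.4 s, the balance is within 15 mm of its place, the beaker stands upright at rest on the pan, and dropper, tweezers and petri dish are within 20 mm of their places (value of joint cover below 0.004 m and value of joint each of tare_key, power_key below 0.001 m and distance of balance from where it was at the start of the episode below 0.015 m and height (world z) of balance below 0.004 m and horizontal distance between beaker and balance below 0.03 m and z of beaker in the frame of balance between 0.052 and 0.058 m and angle between beaker's own z axis and vertical below 0.1 rad and linear speed of beaker below 0.02 m/s and distance of each of dropper, tweezers, petri from where it was at the start of the episode below 0.02 m); the robot touches nothing.
It fails at once if the tare key is pressed (over 2.5 mm) while the cover is open (over 6 mm) (value of joint tare_key above 0.0025 m and value of joint cover above 0.006 m).
It fails at once if the power key is pressed (over 2 mm) (value of joint power_key above 0.002 m).
It fails at once if the balance is shoved over 25 mm, lifted or tipped (distance of balance from where it was at the start of the episode above 0.025 m or height (world z) of balance above 0.006 m or angle between balance's own z axis and vertical above 0.06 rad).
It fails at once if the beaker is lifted, tipped or shoved (over 25 mm) (z of beaker in the frame of balance above 0.062 m or angle between beaker's own z axis and vertical above 0.2 rad or distance of beaker from where it was at the start of the episode above 0.025 m).
It fails at once if a thing beside the balance is lifted or moved over 20 mm (distance of any of dropper, tweezers, petri from where it was at the start of the episode above 0.02 m).
It also fails if it takes over 42 s, if anything falls off the work surface, if the arm or the gripper's body presses on something with over 40 N, if the wrist force passes 120 N, or if a joint passes its speed limit or range.

## Working session

There is one attempt and no reset: what is moved stays moved. The work goes in short steps, Python scripts to look and compute and a tool call to move; the robot and the scene stay as the last step left them, time stands still between calls to the robot, and variables do not carry over. Pictures are saved under pics/ and viewed, at most 10 in all, crops included, and the job is handed in when it is done.

Besides the shell and the picture viewer there is one more tool, called after "Emit:" in YAML: its name, and indented under it one key for each argument. servo_tool: Moves the arm, as the interface text tells. Its arguments: {"type":"object","properties":{"commands":{"type":"array","items":{"type":"object","properties":{"fingers":{"type":"number"},"tx":{"type":"number"},"ty":{"type":"number"},"tz":{"type":"number"},"rx":{"type":"number"},"ry":{"type":"number"},"rz":{"type":"number"}}}},"grip_force":{"type":"number"}},"required":["commands"]}

```bash
mkdir -p pics
cat > h.py <<'E'
import numpy as np, cv2
from station import status, optics, order, finder
def grab(n,save=None):
    f=optics.grab_frame(n)
    if save: cv2.imwrite('pics/'+save,f['frame'][:,:,::-1])
    return f
def proj(f,P): return cv2.projectPoints(np.array(P,float).reshape(-1,3),f['rvec'],f['tvec'],f['K'],None)[0].reshape(-1,2)
def ray(f,uv,z):
    R=cv2.Rodrigues(f['rvec'])[0]; c=-R.T@f['tvec'].ravel()
    d=R.T@np.linalg.inv(f['K'])@np.array([uv[0],uv[1],1.]); return c+d*(z-c[2])/d[2]
E
python3 - <<'E'
from h import *
s=status.read_state(); print({k:np.round(s[k],3) for k in ('time_s','tcp_pos','eef_rot','gripper_width','force')})
for n in ('top','side'):
    f=grab(n,n+'0.png'); R=cv2.Rodrigues(f['rvec'])[0]; print(n,-R.T@f['tvec'].ravel(),R[2])
    for t in ('balance','well_mouth','tare_key_top','power_key_top','cover_pull','beaker'):
        print(t,[(np.round(d['box']),round(d['score'],2)) for d in finder.spot_in(t,n)[:3]])
E
```

```text
{'time_s': np.float64(0.0), 'tcp_pos': array([ 0.213, -0.613,  0.23 ]), 'eef_rot': array([-3.14 ,  0.   ,  0.335]), 'gripper_width': np.float64(0.086), 'force': array([-0.649, -0.206,  0.429])}
top [ 0.33587715 -0.3212461   1.08160078] [ 0.22501029  0.01336095 -0.97426478]
balance [(array([173., 185., 352., 379.]), 0.96)]
well_mouth [(array([175., 183., 351., 377.]), 0.72)]
tare_key_top [(array([194., 304., 214., 324.]), 0.67)]
power_key_top [(array([248., 337., 268., 360.]), 0.55)]
cover_pull [(array([228., 197., 330., 288.]), 0.83)]
beaker [(array([426., 270., 453., 295.]), 0.95), (array([255., 146., 277., 176.]), 0.67), (array([249., 264., 276., 285.]), 0.55)]
side [ 0.53532475 -1.03009526  0.59079385] [ 6.53917372e-04  8.30402060e-01 -5.57164241e-01]
balance [(array([201., 184., 381., 313.]), 0.66)]
well_mouth [(array([205., 184., 381., 312.]), 0.63)]
tare_key_top [(array([204., 186., 385., 312.]), 0.59)]
power_key_top []
cover_pull [(array([276., 192., 366., 241.]), 0.61)]
beaker [(array([282., 355., 315., 404.]), 0.75), (array([401., 231., 422., 264.]), 0.57)]
```

View pics/top0.png

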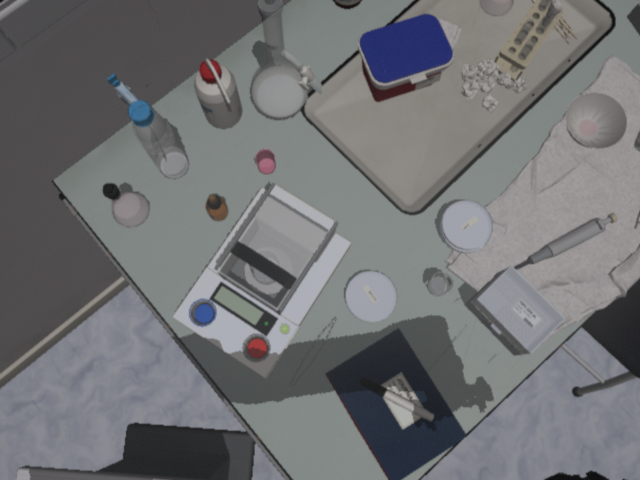

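View pics/side0.png

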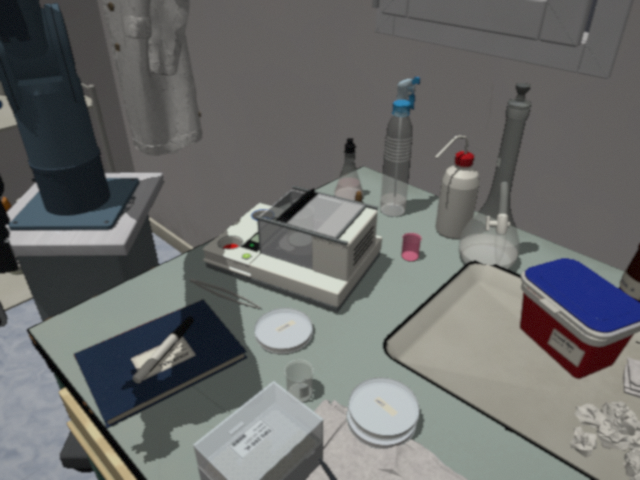

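The top view shows the tare key (blue) at about (203,313), the power key (red) at (257,347), and the black pull from (235,247) to (294,283). The side view shows the pull from (278,221) to (313,192). Next I'll fit the balance pose and check the overlay.

```bash
cat > fit.py <<'E'
from h import *
from scipy.optimize import least_squares
def cent(f,mask):
    n,l,st,c=cv2.connectedComponentsWithStats(mask.astype(np.uint8)); i=[j for j in range(1,n) if st[j,4]>15]; return [(c[j].round(1),st[j]) for j in i]
f=grab('top'); g=grab('side')
im=f['frame'].astype(int); r,gg,b=im[...,0],im[...,1],im[...,2]
roi=np.zeros(r.shape,bool); roi[290:370,180:280]=1
B=cent(f,roi&(b>r+50)&(b>gg+35)); Rd=cent(f,roi&(r>gg+50)&(r>b+50)); print(B,Rd)
bt=max(B,key=lambda a:a[1][4])[0]; rt=max(Rd,key=lambda a:a[1][4])[0]
def W(p,P):
    c,s=np.cos(p[2]),np.sin(p[2]); P=np.atleast_2d(P); return np.c_[p[0]+c*P[:,0]-s*P[:,1],p[1]+s*P[:,0]+c*P[:,1],P[:,2]]
a=ray(f,bt,.035); c=ray(f,rt,.035); print('keys',a,c,np.linalg.norm(a-c))
d=a-c; yaw=np.arctan2(d[1],d[0])-np.pi/2; m=(a+c)/2
p=np.array([m[0]+.112*np.cos(yaw),m[1]+.112*np.sin(yaw),yaw]); print('pose',p,np.degrees(yaw))
np.save('p.npy',p)
outs=[]
for h,x0,y0,w,hh in ((f,165,175,195,205),(g,195,170,200,150)):
    k=3; I=cv2.resize(h['frame'][y0:y0+hh,x0:x0+w,::-1],None,fx=k,fy=k,interpolation=cv2.INTER_CUBIC)
    def poly(P,col):
        q=((proj(h,W(p,P))-[x0,y0])*k).astype(int); cv2.polylines(I,[q],False,col,1)
    t=np.linspace(0,6.29,30)
    for s in(1,-1): poly(np.c_[-.112+.021*np.cos(t),s*.055+.021*np.sin(t),.048+0*t],(0,255,0))
    poly([(-.045,-.06,.128),(-.045,.06,.128),(.063,.06,.128),(.063,-.06,.128),(-.045,-.06,.128)],(0,255,255))
    poly([(-.146,-.095,.04),(-.146,.095,.04),(.13,.095,.04),(.13,-.095,.04),(-.146,-.095,.04)],(255,0,255))
    for o in (0,.02,.04,.06): poly([(-.029+o,-.045,.138),(-.029+o,.045,.138)],(0,0,255))
    outs.append(I)
cv2.imwrite('pics/ov1.png',outs[0]); cv2.imwrite('pics/ov2.png',outs[1])
E
python3 fit.py
```

```text
[(array([203.8, 313.2]), array([195, 304,  19,  19, 288], dtype=int32))] [(array([257.6, 344.8]), array([248, 339,  19,  13, 174], dtype=int32))]
keys [ 0.42720517 -0.13065855  0.035     ] [ 0.38068478 -0.22819084  0.035     ] 0.1080587532041346
pose [ 0.50503457 -0.22764183 -0.44505795] -25.49994219797236
```

View pics/ov1.png

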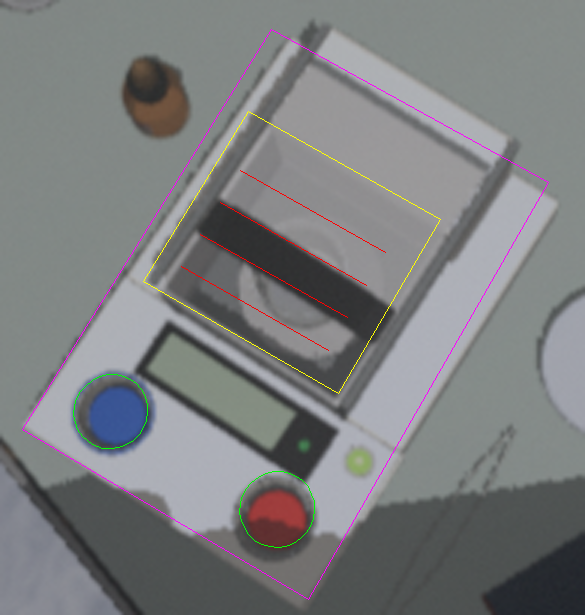

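View pics/ov2.png

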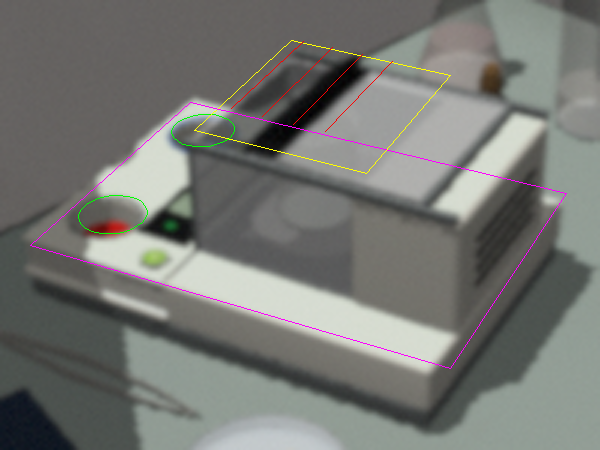

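```bash
cat > fit2.py <<'E'
from h import *
from scipy.optimize import least_squares
f=grab('top'); g=grab('side')
def W(p,P):
    c,s=np.cos(p[2]),np.sin(p[2]); P=np.atleast_2d(np.array(P,float)); return np.c_[p[0]+c*P[:,0]-s*P[:,1],p[1]+s*P[:,0]+c*P[:,1],P[:,2]]
T=[((-.112,.055,.035),(118,415)),((-.112,-.055,.035),(277,517)),((-.146,.095,.048),(22,428)),((-.146,-.095,.048),(308,603)),((-.045,.06,.128),(160,285)),((-.045,-.06,.128),(345,415))]
S=[((-.112,-.055,.048),(112,215)),((.13,-.062,.123),(458,220)),((-.146,-.095,.048),(30,248))]
PT=[((0,.045,.145),(222,200)),((0,-.045,.145),(395,310))]
def res(p,full=False):
    def r(h,L,o,dx=0):
        P=np.array([a for a,_ in L],float); P[:,0]+=dx; return proj(h,W(p,P))-(np.array([b for _,b in L])/3+o)
    R=np.vstack([r(f,T,[165,175]),r(g,S,[195,170]),r(f,PT,[165,175],p[3]-.029)])
    return R if full else R.ravel()
s=least_squares(res,[.505,-.228,-.5,.03],loss='soft_l1'); p=s.x
print(p,np.degrees(p[2])); print(res(p,True).round(1)); np.save('p.npy',p)
B=lambda x,y,z:W(p,(x,y,z))[0].round(4)
print('pull',B(-.029+p[3],0,.138),'shut',B(-.029,0,.138),'key',B(-.112,.055,.035),'power',B(-.112,-.055,.035))
outs=[]
for h,x0,y0,w,hh in ((f,165,175,195,200),(g,195,170,195,150)):
    k=2; I=cv2.resize(h['frame'][y0:y0+hh,x0:x0+w,::-1],None,fx=k,fy=k,interpolation=cv2.INTER_CUBIC)
    def poly(P,col):
        q=((proj(h,W(p,P))-[x0,y0])*k).astype(int); cv2.polylines(I,[q],False,col,1)
    t=np.linspace(0,6.29,30)
    for sg in(1,-1): poly(np.c_[-.112+.021*np.cos(t),sg*.055+.021*np.sin(t),.048+0*t],(0,255,0))
    poly([(-.045,-.06,.128),(-.045,.06,.128),(.063,.06,.128),(.063,-.06,.128),(-.045,-.06,.128)],(0,255,255))
    poly([(.13,-.062,.123),(.13,.062,.123),(.063,.062,.123),(.063,-.062,.123),(.13,-.062,.123)],(255,255,0))
    poly([(-.146,-.095,.048),(-.146,.095,.048),(-.044,.095,.048),(-.044,-.095,.048),(-.146,-.095,.048)],(255,0,255))
    x=-.029+p[3]; poly([(x,-.045,.128),(x,-.045,.145),(x,.045,.145),(x,.045,.128),(x,-.045,.128)],(0,0,255))
    outs.append(cv2.copyMakeBorder(I,0,400-I.shape[0],0,0,0))
cv2.imwrite('pics/ov3.png',np.hstack(outs))
for t in ('dropper','tweezers','petri'): print(t,[(np.round(d['box']),round(d['score'],2)) for d in finder.spot_in(t,'top')[:2]])
E
python3 fit2.py
```

```text
[ 0.50092837 -0.23366941 -0.4838994   0.03736675] -27.725393117015518
[[ 0.8 -0.1]
 [ 1.2  0.2]
 [ 0.7 -0.7]
 [-0.8  1.8]
 [-2.  -0. ]
 [-0.4 -3.5]
 [-1.9  0.2]
 [ 1.9  0.5]
 [-2.9 -4.6]
 [ 2.5  3.2]
 [-7.2 -3.6]]
pull [ 0.5083 -0.2376  0.138 ] shut [ 0.4753 -0.2202  0.138 ] key [ 0.4274 -0.1329  0.035 ] power [ 0.3762 -0.2302  0.035 ]
dropper [(array([208., 194., 230., 220.]), 0.86)]
tweezers []
petri [(array([345., 269., 396., 322.]), 0.76), (array([173., 186., 351., 380.]), 0.38)]
```

View pics/ov3.png

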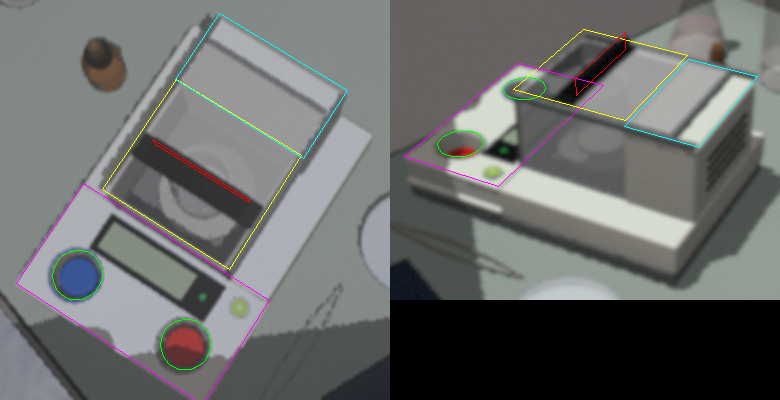

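The overlay puts the balance at about (0.501, -0.234) with yaw near -28°, and the cover about 38 mm open. The keys fit well and the pull may be 2–3 mm further back. I'll move above the plate behind the pull.

Emit:
servo_tool:
  commands:
    - {"fingers":-1,"tx":0.33,"ty":0.358,"tz":0.0,"rz":-47}
    - {"fingers":-1,"tx":0.33,"ty":0.358,"tz":0.0,"rz":-47}
    - {"fingers":-1,"tx":0.33,"ty":0.358,"tz":0.0,"rz":-47}
    - {"fingers":-1,"tx":0.33,"ty":0.358,"tz":0.0,"rz":-47}
    - {"fingers":-1,"tx":0.33,"ty":0.358,"tz":0.0,"rz":-47}
    - {"fingers":-1,"tx":0.33,"ty":0.358,"tz":0.0,"rz":-47}
    - {"fingers":-1,"tx":0.33,"ty":0.358,"tz":0.0,"rz":-47}
    - {"fingers":-1,"tx":0.33,"ty":0.358,"tz":0.0,"rz":-47}
    - {"fingers":-1,"tx":0.33,"ty":0.358,"tz":0.0,"rz":-47}
    - {"fingers":-1,"tx":0.33,"ty":0.358,"tz":0.0,"rz":-47}
    - {"fingers":-1,"tx":0.33,"ty":0.358,"tz":0.0,"rz":-47}
    - {"fingers":-1,"tx":0.33,"ty":0.358,"tz":0.0,"rz":-47}

```text
validation failed for argument at $.co...
```

Run:
```python
from h import *
s=status.read_state(); print({k:np.round(s[k],4) for k in ('time_s','tcp_pos','eef_rot','gripper_width','force')})
f=grab('wrist'); p=np.load('p.npy'); I=f['frame'][:,:,::-1].copy()
c,sn=np.cos(p[2]),np.sin(p[2])
def W(P): P=np.array(P,float); return np.c_[p[0]+c*P[:,0]-sn*P[:,1],p[1]+sn*P[:,0]+c*P[:,1],P[:,2]]
x=-.029+p[3]
for P,col in (([(x,-.045,.128),(x,-.045,.145),(x,.045,.145),(x,.045,.128)],(0,0,255)),([(-.045,-.06,.128),(-.045,.06,.128),(.063,.06,.128)],(0,255,255)),([(-.112+.021*np.cos(t),.055+.021*np.sin(t),.048) for t in np.linspace(0,6.3,30)],(0,255,0)),([(-.112+.021*np.cos(t),-.055+.021*np.sin(t),.048) for t in np.linspace(0,6.3,30)],(0,255,0))):
    cv2.polylines(I,[np.clip(proj(f,W(P)),-2000,2000).astype(int)],False,col,1)
cv2.imwrite('pics/w1.png',I)
```

```text
{'time_s': np.float64(1.05), 'tcp_pos': array([ 0.2135, -0.6139,  0.2313]), 'eef_rot': array([-3.1416e+00,  1.0000e-04,  3.3480e-01]), 'gripper_width': np.float64(0.0855), 'force': array([-0.3672, -0.4206,  0.7032])}
```

View pics/w1.png

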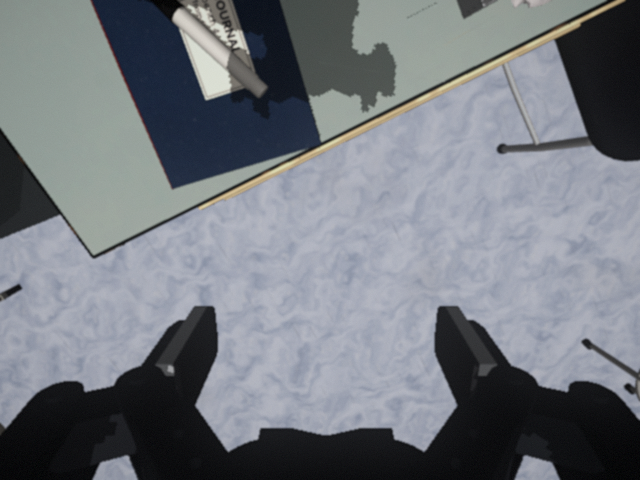

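The move was refused because the rows must carry every field. The wrist picture still shows the start pose. I'll resend it with all fields.

Emit:
servo_tool:
  commands:
    - {"fingers":-1,"tx":0.33,"ty":0.358,"tz":0,"rx":0,"ry":0,"rz":-47}
    - {"fingers":-1,"tx":0.33,"ty":0.358,"tz":0,"rx":0,"ry":0,"rz":-47}
    - {"fingers":-1,"tx":0.33,"ty":0.358,"tz":0,"rx":0,"ry":0,"rz":-47}
    - {"fingers":-1,"tx":0.33,"ty":0.358,"tz":0,"rx":0,"ry":0,"rz":-47}
    - {"fingers":-1,"tx":0.33,"ty":0.358,"tz":0,"rx":0,"ry":0,"rz":-47}
    - {"fingers":-1,"tx":0.33,"ty":0.358,"tz":0,"rx":0,"ry":0,"rz":-47}
    - {"fingers":-1,"tx":0.33,"ty":0.358,"tz":0,"rx":0,"ry":0,"rz":-47}
    - {"fingers":-1,"tx":0.33,"ty":0.358,"tz":0,"rx":0,"ry":0,"rz":-47}
    - {"fingers":-1,"tx":0.33,"ty":0.358,"tz":0,"rx":0,"ry":0,"rz":-47}
    - {"fingers":-1,"tx":0.33,"ty":0.358,"tz":0,"rx":0,"ry":0,"rz":-47}
    - {"fingers":-1,"tx":0.33,"ty":0.358,"tz":0,"rx":0,"ry":0,"rz":-47}
    - {"fingers":-1,"tx":0.33,"ty":0.358,"tz":0,"rx":0,"ry":0,"rz":-47}

```text
time_s: 2.3
tcp_pos: [0.5441, -0.255, 0.2312]
eef_rot: [3.141, 0.0, -0.483]
force: [-0.6, 0.3, -0.9]
gripper_width: 0.0003
gripper_force: 0.0
```

```bash
cat > wv.py <<'E'
import sys
from h import *
s=status.read_state(); print({k:np.round(s[k],4) for k in ('time_s','tcp_pos','eef_rot','force')})
f=grab(sys.argv[1]); p=np.load('p.npy'); I=f['frame'][:,:,::-1].copy()
c,sn=np.cos(p[2]),np.sin(p[2])
def W(P): P=np.array(P,float); return np.c_[p[0]+c*P[:,0]-sn*P[:,1],p[1]+sn*P[:,0]+c*P[:,1],P[:,2]]
x=-.029+p[3]; t=np.linspace(0,6.3,30)
for P,col in (([(x,-.045,.128),(x,-.045,.145),(x,.045,.145),(x,.045,.128)],(0,0,255)),([(-.045,-.06,.128),(-.045,.06,.128),(.063,.06,.128)],(0,255,255)),([(.063,-.062,.123),(.13,-.062,.123),(.13,.062,.123),(.063,.062,.123)],(255,255,0)),(np.c_[-.112+.021*np.cos(t),.055+.021*np.sin(t),.048+0*t],(0,255,0)),(np.c_[-.112+.021*np.cos(t),-.055+.021*np.sin(t),.048+0*t],(0,255,0)),(np.c_[-.112+.017*np.cos(t),.055+.017*np.sin(t),.035+0*t],(255,0,255)),([s['tcp_pos']],None)):
    if col is None: print('tcp px',proj(f,P)); continue
    cv2.polylines(I,[np.clip(proj(f,W(P)),-2000,2000).astype(int)],False,col,1)
cv2.imwrite('pics/'+sys.argv[2],I)
E
python3 wv.py wrist w2.png
```

```text
{'time_s': np.float64(2.3), 'tcp_pos': array([ 0.5441, -0.255 ,  0.2312]), 'eef_rot': array([ 3.1415e+00,  2.0000e-04, -4.8300e-01]), 'force': array([-0.5738,  0.2812, -0.8634])}
tcp px [[323.42486428 309.04604857]]
```

View pics/w2.png

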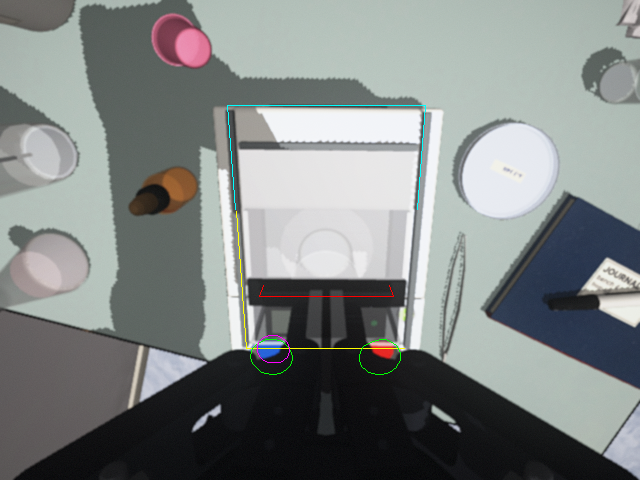

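The wrist view shows the balance outline matching the fit. The black band spans rows 278–305, so the pull's rear face is about 5 mm further back than fitted, at roughly x_b 0.013. The fingertip sits about 24 mm behind it, so I'll descend.

Emit:
servo_tool:
  commands:
    - {"fingers":-1,"tx":0,"ty":0,"tz":-0.04,"rx":0,"ry":0,"rz":0}
    - {"fingers":-1,"tx":0,"ty":0,"tz":-0.075,"rx":0,"ry":0,"rz":0}
    - {"fingers":-1,"tx":0,"ty":0,"tz":-0.095,"rx":0,"ry":0,"rz":0}
    - {"fingers":-1,"tx":0,"ty":0,"tz":-0.095,"rx":0,"ry":0,"rz":0}
    - {"fingers":-1,"tx":0,"ty":0,"tz":-0.095,"rx":0,"ry":0,"rz":0}

```text
time_s: 2.85
tcp_pos: [0.543, -0.2575, 0.1369]
eef_rot: [3.141, -0.0, -0.488]
force: [0.7, -0.3, 0.6]
gripper_width: 0.0003
gripper_force: 0.0
```

Emit:
servo_tool:
  commands:
    - {"fingers":-1,"tx":-0.0044,"ty":0.0023,"tz":0,"rx":0,"ry":0,"rz":0}
    - {"fingers":-1,"tx":-0.0088,"ty":0.0047,"tz":0,"rx":0,"ry":0,"rz":0}
    - {"fingers":-1,"tx":-0.0133,"ty":0.007,"tz":0,"rx":0,"ry":0,"rz":0}
    - {"fingers":-1,"tx":-0.0177,"ty":0.0093,"tz":0,"rx":0,"ry":0,"rz":0}
    - {"fingers":-1,"tx":-0.0221,"ty":0.0116,"tz":0,"rx":0,"ry":0,"rz":0}
    - {"fingers":-1,"tx":-0.0265,"ty":0.014,"tz":0,"rx":0,"ry":0,"rz":0}

```text
time_s: 3.45
tcp_pos: [0.5172, -0.2419, 0.1366]
eef_rot: [-3.142, -0.001, -0.485]
force: [1.0, -0.1, 0.1]
gripper_width: 0.0002
gripper_force: 0.6
```

Emit:
servo_tool:
  commands:
    - {"fingers":-1,"tx":-0.0044,"ty":0.0023,"tz":0,"rx":0,"ry":0,"rz":0}
    - {"fingers":-1,"tx":-0.0088,"ty":0.0047,"tz":0,"rx":0,"ry":0,"rz":0}
    - {"fingers":-1,"tx":-0.0133,"ty":0.007,"tz":0,"rx":0,"ry":0,"rz":0}

```text
time_s: 3.75
tcp_pos: [0.5036, -0.2347, 0.1364]
eef_rot: [-3.141, -0.0, -0.485]
force: [0.6, 0.3, 1.0]
gripper_width: -0.0001
gripper_force: 0.6
```

Emit:
servo_tool:
  commands:
    - {"fingers":-1,"tx":-0.0035,"ty":0.0018,"tz":0,"rx":0,"ry":0,"rz":0}
    - {"fingers":-1,"tx":-0.007,"ty":0.0036,"tz":0,"rx":0,"ry":0,"rz":0}
    - {"fingers":-1,"tx":-0.0105,"ty":0.0055,"tz":0,"rx":0,"ry":0,"rz":0}

```text
time_s: 4.05
tcp_pos: [0.4931, -0.2292, 0.1363]
eef_rot: [-3.141, -0.0, -0.485]
force: [2.5, -0.6, 1.3]
gripper_width: 0.0002
gripper_force: 0.6
```

```bash
python3 wv.py top t3.png
```

```text
{'time_s': np.float64(4.05), 'tcp_pos': array([ 0.4931, -0.2292,  0.1363]), 'eef_rot': array([-3.1414, -0.    , -0.4854]), 'force': array([ 2.4957, -0.5591,  1.2795])}
tcp px [[259.55162057 269.76776754]]
```

Run:
```python
import cv2
I=cv2.imread('pics/t3.png')[175:380,165:360]; cv2.imwrite('pics/t3c.png',cv2.resize(I,None,fx=2.9,fy=2.9))
```

```text
(no output)
```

View pics/t3c.png

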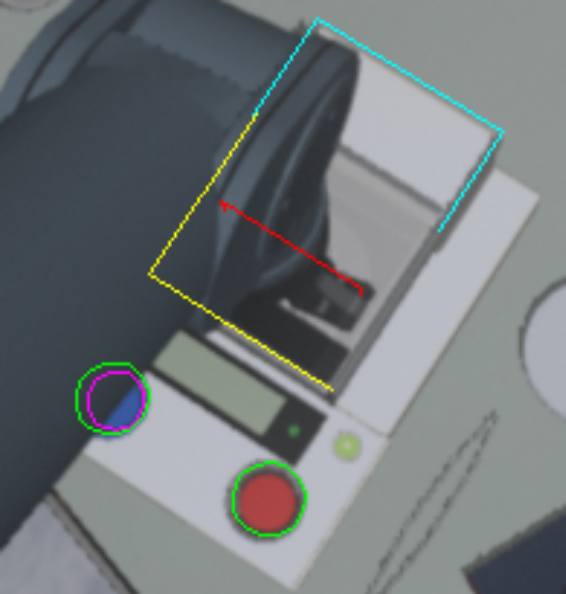

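The top crop shows the finger pushing the pull, with the black band now close to the front wall. I'll continue in small steps and watch the force.

Emit:
servo_tool:
  commands:
    - {"fingers":-1,"tx":-0.0018,"ty":0.0009,"tz":0,"rx":0,"ry":0,"rz":0}
    - {"fingers":-1,"tx":-0.0035,"ty":0.0019,"tz":0,"rx":0,"ry":0,"rz":0}
    - {"fingers":-1,"tx":-0.0053,"ty":0.0028,"tz":0,"rx":0,"ry":0,"rz":0}

```text
time_s: 4.4
tcp_pos: [0.4879, -0.2265, 0.1362]
eef_rot: [3.142, 0.0, -0.485]
force: [1.8, 1.3, -0.8]
gripper_width: 0.0003
gripper_force: 0.5
```

Emit:
servo_tool:
  commands:
    - {"fingers":-1,"tx":-0.0013,"ty":0.0007,"tz":0,"rx":0,"ry":0,"rz":0}
    - {"fingers":-1,"tx":-0.0026,"ty":0.0014,"tz":0,"rx":0,"ry":0,"rz":0}

```text
time_s: 4.6
tcp_pos: [0.4852, -0.2252, 0.1362]
eef_rot: [3.142, 0.0, -0.486]
force: [1.3, 0.4, -0.7]
gripper_width: -0.0001
gripper_force: 0.5
```

Emit:
servo_tool:
  commands:
    - {"fingers":-1,"tx":-0.0013,"ty":0.0007,"tz":0,"rx":0,"ry":0,"rz":0}
    - {"fingers":-1,"tx":-0.0026,"ty":0.0014,"tz":0,"rx":0,"ry":0,"rz":0}

```text
time_s: 4.8
tcp_pos: [0.4844, -0.2247, 0.1366]
eef_rot: [-3.142, -0.004, -0.486]
force: [6.9, -3.6, -5.4]
gripper_width: -0.0002
gripper_force: 4.4
```

Emit:
servo_tool:
  commands:
    - {"fingers":-1,"tx":-0.0009,"ty":0.0005,"tz":0,"rx":0,"ry":0,"rz":0}
    - {"fingers":-1,"tx":-0.0018,"ty":0.0009,"tz":0,"rx":0,"ry":0,"rz":0}

```text
time_s: 5.0
tcp_pos: [0.4843, -0.2247, 0.137]
eef_rot: [-3.141, -0.008, -0.486]
force: [11.3, -6.5, -8.4]
gripper_width: 0.0003
gripper_force: 5.9
```

The cover hit its end stop: the TCP stayed at the same place while the push rose to about 13 N, and that matches the predicted shut position. I'll back off and lift.

Emit:
servo_tool:
  commands:
    - {"fingers":-1,"tx":0.003,"ty":-0.0016,"tz":0,"rx":0,"ry":0,"rz":0}
    - {"fingers":-1,"tx":0.012,"ty":-0.006,"tz":0,"rx":0,"ry":0,"rz":0}
    - {"fingers":-1,"tx":0.012,"ty":-0.006,"tz":0.03,"rx":0,"ry":0,"rz":0}
    - {"fingers":-1,"tx":0.012,"ty":-0.006,"tz":0.08,"rx":0,"ry":0,"rz":0}
    - {"fingers":-1,"tx":0.012,"ty":-0.006,"tz":0.08,"rx":0,"ry":0,"rz":0}

```text
time_s: 5.5
tcp_pos: [0.4966, -0.2306, 0.222]
eef_rot: [-3.14, -0.009, -0.486]
force: [1.5, -0.5, 0.1]
gripper_width: -0.0001
gripper_force: 0.0
```

```bash
python3 -c "
from h import *
s=status.read_state(); print(s['tcp_pos'],s['q'],s['force'])"
```

```text
[ 0.4965563  -0.23062475  0.22201821] [ 0.32282993  0.3670508   0.03739411  1.83202049 -0.01661848  0.93339193
 -1.68928102] [ 1.54955454 -0.52786729  0.13094499]
```

Emit:
servo_tool:
  commands:
    - {"fingers":-1,"tx":-0.095,"ty":0.049,"tz":0,"rx":0,"ry":0,"rz":90}
    - {"fingers":-1,"tx":-0.095,"ty":0.049,"tz":0,"rx":0,"ry":0,"rz":90}
    - {"fingers":-1,"tx":-0.095,"ty":0.049,"tz":0,"rx":0,"ry":0,"rz":90}
    - {"fingers":-1,"tx":-0.095,"ty":0.049,"tz":0,"rx":0,"ry":0,"rz":90}
    - {"fingers":-1,"tx":-0.095,"ty":0.049,"tz":0,"rx":0,"ry":0,"rz":90}
    - {"fingers":-1,"tx":-0.095,"ty":0.049,"tz":0,"rx":0,"ry":0,"rz":90}
    - {"fingers":-1,"tx":-0.095,"ty":0.049,"tz":0,"rx":0,"ry":0,"rz":90}
    - {"fingers":-1,"tx":-0.095,"ty":0.049,"tz":0,"rx":0,"ry":0,"rz":90}
    - {"fingers":-1,"tx":-0.095,"ty":0.049,"tz":0,"rx":0,"ry":0,"rz":90}
    - {"fingers":-1,"tx":-0.095,"ty":0.049,"tz":0,"rx":0,"ry":0,"rz":90}
    - {"fingers":-1,"tx":-0.095,"ty":0.049,"tz":0,"rx":0,"ry":0,"rz":90}
    - {"fingers":-1,"tx":-0.095,"ty":0.049,"tz":0,"rx":0,"ry":0,"rz":90}

```text
time_s: 6.7
tcp_pos: [0.3978, -0.18, 0.2161]
eef_rot: [-3.141, 0.0, 1.086]
force: [-0.0, 0.2, -0.8]
gripper_width: -0.0002
gripper_force: 0.0
```

```bash
python3 wv.py wrist w4.png
```

```text
{'time_s': np.float64(6.7), 'tcp_pos': array([ 0.3978, -0.18  ,  0.2161]), 'eef_rot': array([-3.1406,  0.    ,  1.0856]), 'force': array([-0.0371,  0.1773, -0.7585])}
tcp px [[325.76223986 307.29869194]]
```

View pics/w4.png

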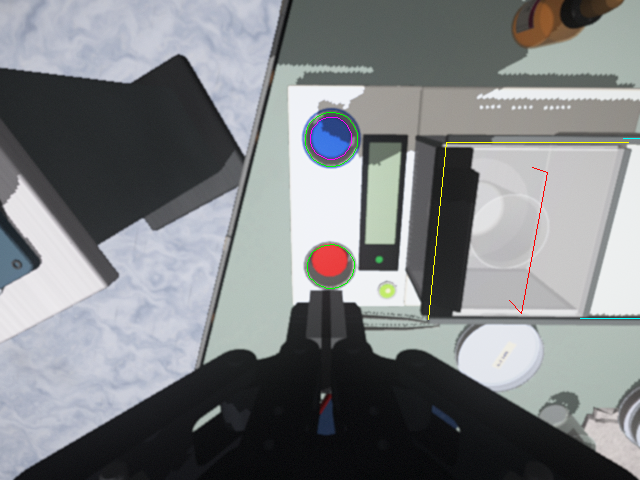

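The wrist view shows the cover's black edge flush with the front wall, so it is shut. The blue ring at (331,138) matches the projected well. I'll get one numeric check of the centre.

Run:
```python
from h import *
f=grab('wrist'); h=cv2.cvtColor(f['frame'],cv2.COLOR_RGB2HSV); m=((h[...,0]>100)&(h[...,0]<130)&(h[...,1]>110)).astype(np.uint8); m[:90]=0;m[190:]=0;m[:,:290]=0;m[:,370:]=0
n,l,st,c=cv2.connectedComponentsWithStats(m); i=1+st[1:,4].argmax()
cn=cv2.findContours((l==i).astype(np.uint8),0,2)[0][0]; (ce,r)=cv2.minEnclosingCircle(cn); el=cv2.fitEllipse(cv2.convexHull(cn)); print(st[i],ce,r,el)
p=np.load('p.npy'); print('est',p[0]-.112*np.cos(p[2])-.055*np.sin(p[2]),p[1]-.112*np.sin(p[2])+.055*np.cos(p[2]))
for z in(.048,.035): print(z,ray(f,el[0],z))
print(status.read_state()['tcp_pos'])
```

```text
[ 310  117   41   41 1317] (330.375, 137.0) 20.77606201171875 ((330.22308349609375, 136.94500732421875), (40.001468658447266, 41.6724739074707), 176.23741149902344)
est 0.4273752616782708 -0.13287784306015826
0.048 [ 0.42775445 -0.13053414  0.048     ]
0.035 [ 0.42743024 -0.13143527  0.035     ]
[ 0.39784474 -0.17995249  0.21611423]
```

Emit:
servo_tool:
  commands:
    - {"fingers":-1,"tx":0.0297,"ty":0.048,"tz":0,"rx":0,"ry":0,"rz":0}
    - {"fingers":-1,"tx":0.0297,"ty":0.048,"tz":0,"rx":0,"ry":0,"rz":0}
    - {"fingers":-1,"tx":0.0297,"ty":0.048,"tz":-0.05,"rx":0,"ry":0,"rz":0}
    - {"fingers":-1,"tx":0.0297,"ty":0.048,"tz":-0.1,"rx":0,"ry":0,"rz":0}
    - {"fingers":-1,"tx":0.0297,"ty":0.048,"tz":-0.145,"rx":0,"ry":0,"rz":0}
    - {"fingers":-1,"tx":0.0297,"ty":0.048,"tz":-0.145,"rx":0,"ry":0,"rz":0}
    - {"fingers":-1,"tx":0.0297,"ty":0.048,"tz":-0.145,"rx":0,"ry":0,"rz":0}

```text
time_s: 7.5
tcp_pos: [0.4276, -0.1317, 0.0717]
eef_rot: [-3.14, 0.0, 1.085]
force: [-0.3, -0.0, 0.4]
gripper_width: 0.0004
gripper_force: 0.0
```

```bash
python3 -c "
from h import *
s=status.read_state(); print(s['tcp_pos'],s['eef_rot'],s['force'])"
```

```text
[ 0.42755253 -0.13169076  0.0716584 ] [-3.14004871e+00  3.79252883e-04  1.08491525e+00] [-0.25037403 -0.00088429  0.40514585]
```

Aligned. I'll lower the finger to just above the key (z ≈ 0.037).

Emit:
servo_tool:
  commands:
    - {"fingers":-1,"tx":0,"ty":0,"tz":-0.015,"rx":0,"ry":0,"rz":0}
    - {"fingers":-1,"tx":0,"ty":0,"tz":-0.025,"rx":0,"ry":0,"rz":0}
    - {"fingers":-1,"tx":0,"ty":0,"tz":-0.034,"rx":0,"ry":0,"rz":0}
    - {"fingers":-1,"tx":0,"ty":0,"tz":-0.034,"rx":0,"ry":0,"rz":0}

```text
time_s: 7.9
tcp_pos: [0.4278, -0.132, 0.0376]
eef_rot: [3.141, 0.0, 1.085]
force: [-0.2, 0.4, 0.1]
gripper_width: -0.0002
gripper_force: 0.0
```

Emit:
servo_tool:
  commands:
    - {"fingers":-1,"tx":0,"ty":0,"tz":-0.003,"rx":0,"ry":0,"rz":0}
    - {"fingers":-1,"tx":0,"ty":0,"tz":-0.006,"rx":0,"ry":0,"rz":0}
    - {"fingers":-1,"tx":0,"ty":0,"tz":-0.008,"rx":0,"ry":0,"rz":0}
    - {"fingers":-1,"tx":0,"ty":0,"tz":-0.008,"rx":0,"ry":0,"rz":0}

```text
time_s: 8.3
tcp_pos: [0.4284, -0.1321, 0.0299]
eef_rot: [3.14, -0.0, 1.085]
force: [-2.5, 0.5, 9.8]
gripper_width: -0.0001
gripper_force: 4.9
```

Emit:
servo_tool:
  commands:
    - {"fingers":-1,"tx":0,"ty":0,"tz":-0.001,"rx":0,"ry":0,"rz":0}
    - {"fingers":-1,"tx":0,"ty":0,"tz":-0.001,"rx":0,"ry":0,"rz":0}
    - {"fingers":-1,"tx":0,"ty":0,"tz":-0.001,"rx":0,"ry":0,"rz":0}
    - {"fingers":-1,"tx":0,"ty":0,"tz":-0.001,"rx":0,"ry":0,"rz":0}
    - {"fingers":-1,"tx":0,"ty":0,"tz":-0.001,"rx":0,"ry":0,"rz":0}
    - {"fingers":-1,"tx":0,"ty":0,"tz":-0.001,"rx":0,"ry":0,"rz":0}

```text
time_s: 8.9
tcp_pos: [0.4284, -0.1321, 0.0296]
eef_rot: [3.14, 0.0, 1.085]
force: [-3.3, 1.0, 20.6]
gripper_width: 0.0002
gripper_force: 10.6
```

Emit:
servo_tool:
  commands:
    - {"fingers":-1,"tx":0,"ty":0,"tz":0.005,"rx":0,"ry":0,"rz":0}
    - {"fingers":-1,"tx":0,"ty":0,"tz":0.015,"rx":0,"ry":0,"rz":0}
    - {"fingers":-1,"tx":0,"ty":0,"tz":0.04,"rx":0,"ry":0,"rz":0}
    - {"fingers":-1,"tx":0,"ty":0,"tz":0.09,"rx":0,"ry":0,"rz":0}
    - {"fingers":-1,"tx":0,"ty":0,"tz":0.14,"rx":0,"ry":0,"rz":0}
    - {"fingers":-1,"tx":-0.03,"ty":-0.048,"tz":0.185,"rx":0,"ry":0,"rz":0}
    - {"fingers":-1,"tx":-0.03,"ty":-0.048,"tz":0.185,"rx":0,"ry":0,"rz":0}
    - {"fingers":-1,"tx":-0.03,"ty":-0.048,"tz":0.185,"rx":0,"ry":0,"rz":0}
    - {"fingers":-1,"tx":-0.03,"ty":-0.048,"tz":0.185,"rx":0,"ry":0,"rz":0}

```text
time_s: 9.8
tcp_pos: [0.3975, -0.1796, 0.2133]
eef_rot: [3.141, -0.0, 1.085]
force: [-0.7, -0.2, -0.4]
gripper_width: -0.0004
gripper_force: 0.0
```

```bash
python3 wv.py wrist w5.png
```

```text
{'time_s': np.float64(9.8), 'tcp_pos': array([ 0.3975, -0.1796,  0.2133]), 'eef_rot': array([ 3.1415e+00, -2.0000e-04,  1.0847e+00]), 'force': array([-0.6628, -0.1674, -0.3723])}
tcp px [[325.82745367 307.28291635]]
```

View pics/w5.png

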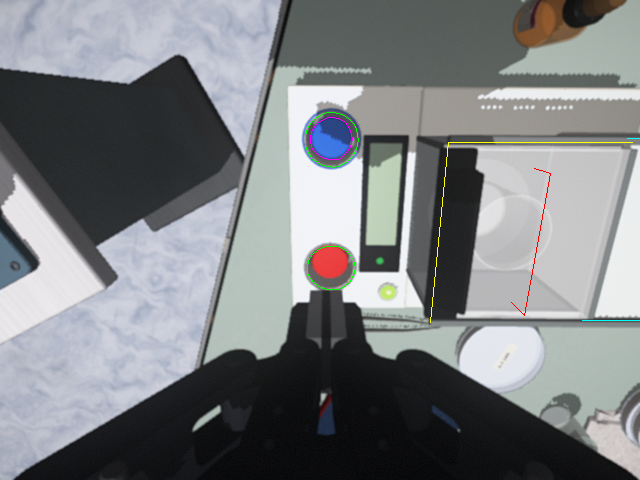

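The view matches the one before pressing: cover shut, blue key back up at (331,138), nothing moved and nothing touched.

```bash
python3 -c "
from station import order
print(order.close_job())"
```

```text
the job is handed in; nothing more can be done
None
```

I pushed the cover shut to its end stop, held the tare key fully down for over half a second, let it come back up, and handed the job in; the hand-in returned no verdict.

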